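# Load the battery test stand and hold its guard gate open

## Robot

A 7-joint arm with a two-finger parallel gripper is mounted at the origin on a cart in front of the work surface, level with it; the furniture and walls round the work are solid. World frame = base frame: x ahead of the robot, y to its left, z up, the work surface at z = 0. Lengths are in m, angles in rad, forces in N, time in s.
With the tool pointing down it reaches from about 0.4 to 0.85 m from the base axis. Payload 10.4 kg.
Tool frame: the origin (TCP) lies between the finger pads, 19 mm behind the fingertips; this is the grasp point; z points along the fingers, y is the line along which they close (so a half turn about z gives the same grasp; the last joint's range is limited). The gripper opens to 85 mm and grips with 20 to 120 N. Pads are 22 mm wide; open, the fingers measure 114 mm over their backs; the gripper's body (76 mm by 85 mm) begins 54 mm behind the grasp point. The pads swing forward as they close: fully open they stand 13 mm farther back than shut.
Start: joints at [-1.262, 0.332, -0.065, 1.46, 0.022, 1.35, -0.088], TCP at [0.204, 0.591, 0.25] pointing down, gripper open.
Joint ranges: [-2.6, 2.6], [-0.5, 2.12], [-1.47, 1.34], [0.16, 2.42], [-1.27, 4.41], [0.06, 2.06], [-2.6, 2.6]. Speed limits (rad/s): [2.22, 2.22, 2.79, 2.79, 3.14, 3.14, 3.14].

## Interface

Orientations are given as a unit quaternion [x, y, z, w].
In Python, from workcell import sensors, imaging, order, spotter gives the robot as it stands. The module is installed in compiled form; this text tells all that it offers.
- The arm moves only by the shell command python3 -m inch 'ROWS' [FORCE]. ROWS is JSON, a list that holds one entry, the list of rows, each a list of 7 numbers: the shift along the tool's x, y, z in m, then the turn, a rotation vector about the tool's x, y, z in rad, then the closure, from -1 (fully open) to 1 (shut). In form: [[[x, y, z, ax, ay, az, hand], ...]]. A call has 1 to 10 rows; each row is the pose to reach, as a shift and turn from the pose commanded when the call began, along the tool's axes at that moment; what a row does not reach only later rows make up. A row lasts 1/10 s, in which the tool goes at most 50 mm and 8.59 degrees, less where a joint would pass 70% of its speed; a pose out of reach is approached as far as the arm can. A call with a gripper value outside its range is refused whole. The fingers move at their own pace and stop on an object; FORCE is the grip in N (left out, the last holds). Time passes only in rows, so rows that repeat a pose let the fingers close. It gives the time, the measured TCP pose, the force, the opening and the grip force at its end, in the units of the state.
- sensors.get_obs(): the state, without advancing time (a new reading comes with each control period).
- imaging.camera(name): name is "side" or "top"; returns the picture (400x640x3 uint8, blue, green, red); there is no depth.
- imaging.calibration(name): a dict with "mtx" (3x3 intrinsics, pixels), "D" ([k1, k2, p1, p2, k3] as OpenCV has them; the pictures are not rectified), "R" (3x3) and "t" (3): a world point X has camera coordinates R X + t. Camera axes: x right, y down, z forward; pixel columns grow to the right and rows downward; lengths in m; the calibration is good to about 2 mm. A picture is of the moment at which its call begins. calibration takes no time and is no camera call.
- order.hand_in(): hands the job in; it is judged then, once.
Trained networks look in the newest picture that a camera, given by its name, has taken for a name from the list of things; names that differ only in an ending like _2 or _b are one class to them, and where a whole thing is asked for, a point or a joint stands for the part that bears it (a point fixed in the world has none). Each returns a list of dicts, best first, with "conf" (0 to 1); they miss things now and then, are a little off and sometimes report something else, mostly with a low value. They report only what shows in the picture. A call takes as long as a camera call.
- spotter.look_for(label, camera): "pixel" ([column, row] in pixels, amid what is visible of it).
The state is a dict: "clock": time; "joint_pos": joint angles; "joint_velocities": joint speeds; "tau": joint torques, N m; "position": TCP position; "ee_rot": TCP orientation; "ft_force": force on the tool from outside, world axes, zero at the start; "torque": the same for the moment, N m; "grip_width": opening from 0.0 (shut) to 1.0 (fully open); "grasp_force": force on a finger pad.
Only numpy, scipy, OpenCV 4.12 (cv2) and the standard library are available. Lean on these libraries where they do the work, as an engineer would, in place of code of your own. Each camera call takes 0.05 s, during which the arm holds its last target. There are 200 camera calls.

## Task

Set the pink battery block down flat and square, fully home in the black pocket of the blue test stand, and let go of it. Then squeeze the red catch on the post clear of the gate (it stays back), and only after that squeeze the yellow handle on the gate and, keeping it squeezed, swing the gate out past its detent. Finish while still gripping the squeezed handle and holding the gate wide open, 70 degrees or more, so that I can clip on the test leads; leave the other things where they are.

Things in the scene. Friction and masses are not known exactly. Their poses are not given: they have to be found in the camera images.
- cell_block: Block of 12 upright pink cells between black spacers, 62 (x) x 102 (y) x 66 mm high, about 0.5 kg; origin at the centre of its underside. Grip it from above across the 62 mm width, TCP 40 to 55 mm above the underside (the pocket's lips come up to 17 mm). Either way round fits the pocket.
- test_stand: Blue base plate 210 (x) x 225 (y) x 12 mm fixed on the bench, carrying pocket, posts and gate; origin at bench level. At yaw 0 the gate side (-x) faces the robot; y to the left, z up. Clear side guards at y = +-84 mm, 54 mm high; the closed gate at x = -75 mm. The tallest parts (catch and handle) reach 152 mm: carry the block over them.
- nest (a point): Centre of the black pocket's floor, 16 mm above the bench, axes as the stand's, at x = 30, y = 0 mm in the stand. Pocket 106 mm along x, 66 mm along y: the block's 102 mm side goes along the stand's x with 2 mm clearance each side. Walls 10 mm high, flared lips up to 33 mm above the bench.
- post_catch_grip (a point): Red catch on the left post, squeezed from above along the stand's x. The point lies midway between its outer faces when squeezed, 137 mm above the bench, at x = -45, y = 100 mm in the stand. Fixed grey tab (22 mm wide, top at 152 mm): outer face 17 mm to +x. Red cross bar (28 mm wide, 12 mm thick): outer face 32 mm to -x at rest, 17 mm when squeezed.
- post_catch (a joint): Red catch: 0 to 0.03 rad at rest, 0.32 rad squeezed fully; from about 0.22 rad its hook is lifted clear of the gate's end pin. Takes about 2 N and stays where it is left.
- handle_grip (a point): Yellow handle on the gate, squeezed from above along this point's x (the stand's x turned with the gate). Midway between its outer faces when squeezed, 137 mm above the bench; gate closed: x = -86, y = 45 mm in the stand. Fixed bar (24 mm wide, top at 152 mm): outer face 17 mm to -x. Moving cross bar (28 mm wide): outer face 32 mm to +x at rest, 17 mm when squeezed.
- handle_trigger (a joint): Moving bar of the yellow handle: 0 at rest, 0.32 rad squeezed fully; from about 0.22 rad its hook clears the strike pin. Springs back when let go; takes about 5 N.
- gate_hinge (a point): Point on the gate's upright hinge axis, 137 mm above the bench, at x = -75 mm, y = -75 mm in the stand's frame, axes as the stand's.
- gate (a joint): Low barred aluminium gate, 85 mm high, 188 mm from the hinge axis to its end pin: 0 rad closed, grows as its left end swings out to the stand's -x (anticlockwise from above), stop at 1.75. A ball detent resists from about 0.2 to 0.9 rad (about 4 N at the handle); a spring pulls it shut with about 2 N; let go, it falls back to the detent.
- fuse_holder: Black fuse holder 20 x 45 x 26 mm, a bystander; origin at the centre of its underside.
- kapton_tape: Roll of amber tape 68 mm wide, 16 mm high, a bystander; origin at the centre of its underside.
- insul_tape: Roll of yellow tape 62 mm wide, 17 mm high, a bystander; origin at the centre of its underside.
- solder_spool: White spool 52 mm wide, 34 mm high, a bystander; origin at the centre of its underside.

How it is judged:
On the way, in this order (a step that is already met when the one before it is completed fails the run):
1. the battery block sits flat, square and fully home in the pocket, let go (z of cell_block in the frame of nest below 0.003 m and horizontal distance between cell_block and nest below 0.005 m and angle between the y axis of cell_block and the x axis of test_stand, either way round below 0.07 rad and angle between cell_block's own z axis and vertical below 0.04 rad and contact force between the fingers and cell_block below 0.1 N), for 0.2 s.
2. the red catch is squeezed clear, the gate still shut (value of joint post_catch above 0.22 rad and value of joint gate below 0.08 rad), for 0.1 s.
3. then the yellow handle is squeezed by the fingers, the gate still near shut (value of joint handle_trigger above 0.22 rad and value of joint gate below 0.25 rad and contact force between the fingers and gate above 1 N), for 0.05 s.
4. the gate is swung past its detent with the handle kept squeezed (value of joint gate above 0.95 rad and value of joint handle_trigger above 0.15 rad), for 0.05 s.
At the end, for the whole second after the job is handed in: Gate held still by the fingers (over 2 N) at 1.2 rad or more, yellow handle still squeezed (over 0.15 rad), red catch still back (over 0.15 rad), battery block in the pocket within 3 mm in height, 5 mm sideways, 0.07 rad of square and 0.04 rad of level (value of joint gate above 1.2 rad and velocity of joint gate between -0.1 and 0.1 rad/s and value of joint each of handle_trigger, post_catch above 0.15 rad and contact force between the fingers and gate above 2 N and contact force between cell_block and gate below 0.1 N and z of cell_block in the frame of nest below 0.003 m and horizontal distance between cell_block and nest below 0.005 m and angle between the y axis of cell_block and the x axis of test_stand, either way round below 0.07 rad and angle between cell_block's own z axis and vertical below 0.04 rad); the arm keeps its last pose, push and grip.
It fails at once if a bystander is pushed more than 30 mm (distance of any of fuse_holder, kapton_tape, insul_tape, solder_spool from where it was at the start of the episode above 0.03 m).
It fails at once if the battery block is tipped over (angle between cell_block's own z axis and vertical above 0.6 rad).
It also fails if it takes over 58 s, if anything falls off the work surface, if the arm or the gripper's body presses on something with over 40 N, if the wrist force passes 120 N, or if a joint passes its speed limit or range.

## Working session

There is one attempt and no reset: what is moved stays moved. The work goes in short steps, Python scripts to look and compute and a shell command to move; the robot and the scene stay as the last step left them, time stands still between calls to the robot, and variables do not carry over. Pictures are saved under pics/ and viewed, at most 10 in all, crops included, and the job is handed in when it is done.

```bash
mkdir -p pics; cat > h.py <<'E'
import numpy as np, cv2
from workcell import sensors, imaging, order, spotter
from scipy.spatial.transform import Rotation as Ro
def ray(cam,px):
    c=imaging.calibration(cam);R=np.array(c['R']);t=np.array(c['t']).ravel()
    u=cv2.undistortPoints(np.array([[px]],float),np.array(c['mtx']),np.array(c['D'])).ravel()
    return -R.T@t, R.T@np.array([u[0],u[1],1.])
def atz(cam,px,z):
    o,d=ray(cam,px);return o+d*(z-o[2])/d[2]
def proj(cam,X):
    c=imaging.calibration(cam)
    return cv2.projectPoints(np.array(X,float).reshape(-1,1,3),cv2.Rodrigues(np.array(c['R']))[0],np.array(c['t'],float),np.array(c['mtx']),np.array(c['D']))[0].reshape(-1,2)
E
python3 - <<'E'
from h import *
np.set_printoptions(precision=4,suppress=True)
for c in("top","side"):
    im=imaging.camera(c);cv2.imwrite(f'pics/{c}0.png',im)
    o,d=ray(c,(320,200));print(c,o,d)
    for n in("cell_block","test_stand","post_catch","handle_trigger","fuse_holder","kapton_tape","insul_tape","solder_spool"):
        r=spotter.look_for(n,c)
        print(n,[(np.round(k['pixel']),round(k['conf'],2),atz(c,k['pixel'],0.03)[:2]) for k in r[:2]])
o=sensors.get_obs();print(o)
E
```

```text
top [ 0.4222 -0.0695  1.0021] [ 0.1297  0.0177 -0.9915]
cell_block [(array([211., 245.]), 0.63, array([0.4429, 0.2167]))]
test_stand [(array([284., 155.]), 0.72, array([0.6658, 0.0379]))]
post_catch [(array([237., 166.]), 0.74, array([0.6393, 0.1551]))]
handle_trigger [(array([260., 164.]), 0.54, array([0.6425, 0.097 ]))]
fuse_holder [(array([368., 261.]), 0.74, array([ 0.3964, -0.1662])), (array([280., 155.]), 0.63, array([0.6668, 0.0483]))]
kapton_tape [(array([420., 273.]), 0.51, array([ 0.3658, -0.2924]))]
insul_tape [(array([376., 126.]), 0.61, array([ 0.7375, -0.1973]))]
solder_spool [(array([421., 151.]), 0.76, array([ 0.6701, -0.3092]))]
side [0.3653 0.664  0.5342] [ 0.2127 -0.8436 -0.4931]
cell_block [(array([340., 324.]), 0.75, array([0.438 , 0.2097])), (array([282., 235.]), 0.65, array([ 0.6238, -0.0117]))]
test_stand [(array([280., 233.]), 0.62, array([ 0.6302, -0.0169]))]
post_catch [(array([256., 235.]), 0.65, array([0.6805, 0.0079]))]
handle_trigger [(array([271., 229.]), 0.64, array([ 0.6584, -0.0273]))]
fuse_holder []
kapton_tape [(array([401., 204.]), 0.76, array([ 0.3674, -0.2424]))]
insul_tape [(array([270., 198.]), 0.76, array([ 0.7161, -0.1642]))]
solder_spool [(array([299., 177.]), 0.58, array([ 0.6802, -0.3141]))]
{'clock': 0.9, 'joint_pos': array([-1.2616,  0.3322, -0.0647,  1.4601,  0.0216,  1.3499, -0.0885]), 'joint_velocities': array([ 0.0008,  0.0016, -0.0024, -0.0006,  0.0008,  0.001 , -0.0005]), 'tau': array([  0.0005, -62.5224,   0.0492, -39.1821,   0.0164,   0.0022,
        -0.0001]), 'position': array([0.2036, 0.591 , 0.2501]), 'ee_rot': array([0.1651, 0.9863, 0.0001, 0.    ]), 'ft_force': array([-0.3303,  0.8827,  0.6341]), 'torque': array([ 0.0536, -0.009 ,  0.0295]), 'grasp_force': 0.0, 'grip_width': 0.9989169599205344}
```

```bash
python3 - <<'E'
import cv2
a=cv2.imread('pics/top0.png');b=cv2.imread('pics/side0.png')
cv2.imwrite('pics/top0c.png',cv2.resize(a[90:290,160:400],None,fx=3.3,fy=3,interpolation=cv2.INTER_CUBIC)[:, :800])
cv2.imwrite('pics/side0c.png',cv2.resize(b[160:380,180:430],None,fx=3,fy=2.7,interpolation=cv2.INTER_CUBIC))
E
```

```text
(no output)
```

View pics/top0c.png

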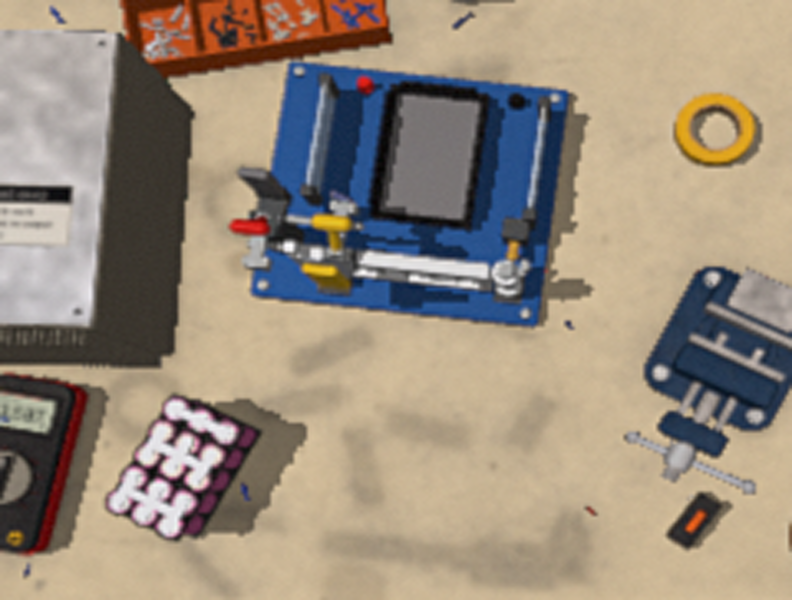

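View pics/side0c.png

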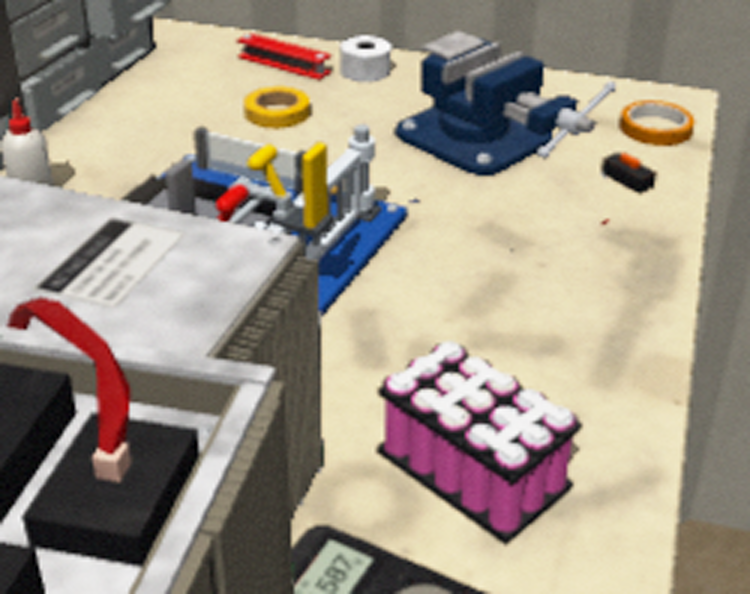

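The top crop shows the stand with its pocket at about px (290,140), the closed gate, the yellow handle at (260,164) and the red catch at (235,166). The block is at (211,245), and a tall power supply stands to the left. The side view agrees. Next I fit silhouettes for precise poses.

```bash
cat > fit.py <<'E'
from h import *
from scipy.optimize import minimize
S=4
def hullmask(cam,P):
    h=cv2.convexHull(proj(cam,P).astype(np.float32)).reshape(-1,2)
    m=np.zeros((400*S,640*S),np.uint8)
    cv2.fillConvexPoly(m,np.round((h+.5)*S*16-8).astype(np.int32),1,shift=4);return m
def box(p,L,W,z0,z1):
    c,s=np.cos(p[2]),np.sin(p[2])
    return [(p[0]+c*a*L/2-s*b*W/2,p[1]+s*a*L/2+c*b*W/2,z) for a in(-1,1) for b in(-1,1) for z in(z0,z1)]
def up(m): return (cv2.resize(m.astype(np.float32),None,fx=S,fy=S,interpolation=cv2.INTER_LINEAR)>.5).astype(np.uint8)
def big(m,px):
    n,l,st,ce=cv2.connectedComponentsWithStats(m.astype(np.uint8));
    i=min([k for k in range(1,n) if st[k,4]>150],key=lambda k:np.hypot(*(ce[k]-px)))
    h=cv2.convexHull(np.argwhere(l==i)[:,::-1].astype(np.int32)).reshape(-1,1,2)
    o=np.zeros(m.shape,np.uint8);cv2.fillPoly(o,[h],1);return o
def fit(views,p0,L,W,z0,z1):
    def f(p):
        s=0
        for cam,m in views:
            q=hullmask(cam,box(p,L,W,z0,z1));s+=1-(q&m).sum()/(q|m).sum()
        return s
    sim=np.array([p0]+[np.array(p0)+d for d in np.diag([.008,.008,.08])])
    r=minimize(f,p0,method='Nelder-Mead',options=dict(initial_simplex=sim,xatol=1e-4,fatol=1e-4));return r.x,r.fun
E
python3 - <<'E'
from fit import *
np.set_printoptions(precision=4,suppress=True)
T=cv2.imread('pics/top0.png');D=cv2.imread('pics/side0.png')
b,g,r=[T[...,i].astype(int) for i in range(3)]
blue=(b>r+35)&(b>g+20); blue[:, :230]&=False;blue[:,345:]=0;blue[:100]=0;blue[210:]=0
ms=big(cv2.morphologyEx(blue.astype(np.uint8),cv2.MORPH_CLOSE,np.ones((9,9))),(284,155))
ps,e=fit([('top',up(ms))],[.68,.03,-.1],.21,.225,.012,.012);print('stand',ps,e)
def bm(I,px,w):
    b,g,r=[I[...,i].astype(int) for i in range(3)]
    m=((r-b)<14)|(r-g>50)
    o=np.zeros_like(m);y,x=px[1],px[0];o[y-w:y+w,x-w:x+w]=m[y-w:y+w,x-w:x+w]
    return big(cv2.morphologyEx(o.astype(np.uint8),cv2.MORPH_OPEN,np.ones((3,3))),px)
mt=bm(T,(215,245),30);mside=bm(D,(340,324),40)
for v in([('top',up(mt))],[('side',up(mside))],[('top',up(mt)),('side',up(mside))]):
    pb,e=fit(v,[.435,.21,-.5],.062,.102,0,.066);print('block',pb,e)
for cam,I,m in(('top',T,mt),('side',D,mside)):
    for mm,col in((m,(0,255,0)),):
        c,_=cv2.findContours(mm,0,1);cv2.drawContours(I,c,-1,col,1)
    for q in proj(cam,box(pb,.062,.102,0,.066)): cv2.circle(I,tuple(np.round(q).astype(int)),1,(0,0,255),-1)
    c,s=np.cos(ps[2]),np.sin(ps[2]);
    pts=[(-.105,-.1125,.012),(-.105,.1125,.012),(.105,-.1125,.012),(.105,.1125,.012),(.03+.053,.033,.026),(.03+.053,-.033,.026),(.03-.053,.033,.026),(.03-.053,-.033,.026),(-.045,.1,.137),(-.086,.045,.137),(-.075,-.075,.137)]
    W=[(ps[0]+c*x-s*y,ps[1]+s*x+c*y,z) for x,y,z in pts]
    if cam=='top':
        print(np.array(W[-3:]))
    for q in proj(cam,W): cv2.circle(I,tuple(np.round(q).astype(int)),1,(0,0,255),-1)
A=cv2.resize(T[100:285,180:350],None,fx=3.2,fy=3.2,interpolation=0);B=cv2.resize(D[180:365,220:300+90],None,fx=3.2,fy=3.2,interpolation=0)
cv2.imwrite('pics/ov.png',np.hstack([A[:, :], B])[:, :800] if False else cv2.resize(np.hstack([A,B]),(800,436)))
for q in((193,205),(217,205),(193,160)): print([atz('top',q,z)[:2] for z in(0,.15,.2)])
E
```

```text
stand [ 0.6744  0.0385 -0.1405] 0.012595154475602999
block [ 0.4443  0.1777 -0.2138] 0.802635403546168
block [ 0.4419  0.2044 -2.1144] 0.10461549436438866
block [ 0.4415  0.2048 -2.1266] 0.9301826534588389
[[ 0.6438  0.1438  0.137 ]
 [ 0.5955  0.0951  0.137 ]
 [ 0.5896 -0.0253  0.137 ]]
[array([0.5467, 0.2746]), array([0.5281, 0.2231]), array([0.5218, 0.2059])]
[array([0.5455, 0.2128]), array([0.527 , 0.1706]), array([0.5209, 0.1565])]
[array([0.6649, 0.2777]), array([0.6286, 0.2257]), array([0.6164, 0.2084])]
```

View pics/ov.png

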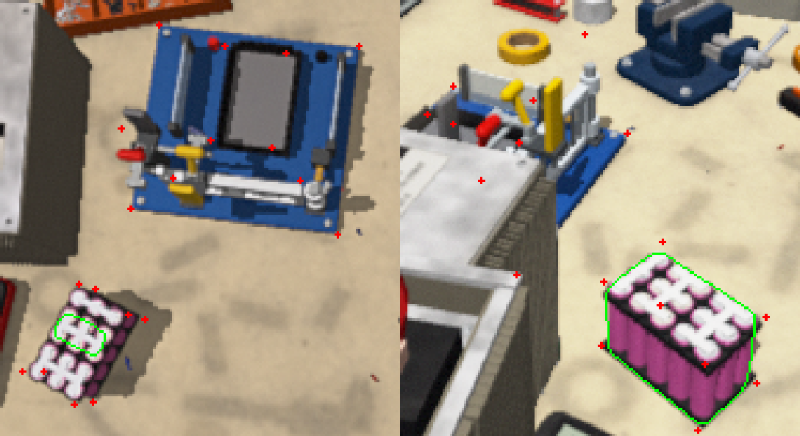

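The overlay shows the plate outline is matched. However, the projected pocket, hinge and catch sit about 10 px left of where they appear, so the plate is not centred on the stand's origin. The top mask of the block also failed. I'll fit the pocket itself and redo the block.

```bash
python3 - <<'E'
from fit import *
np.set_printoptions(precision=4,suppress=True)
T=cv2.imread('pics/top0.png');D=cv2.imread('pics/side0.png')
# block
def bm(I,px,w):
    b,g,r=[I[...,i].astype(int) for i in range(3)]
    m=((r-b)<14)|(r-g>40)
    o=np.zeros_like(m);y,x=px[1],px[0];o[y-w:y+w,x-w:x+w]=m[y-w:y+w,x-w:x+w]
    o=cv2.morphologyEx(o.astype(np.uint8),cv2.MORPH_CLOSE,np.ones((5,5)));return big(cv2.morphologyEx(o,cv2.MORPH_OPEN,np.ones((3,3))),px)
mt=bm(T,(215,245),32);mside=bm(D,(340,324),50)
for v in([('top',up(mt))],[('side',up(mside))],[('top',up(mt)),('side',up(mside))]):
    pb,e=fit(v,[.442,.204,1.03],.062,.102,0,.066);print('block',pb,e)
# pocket: black outer outline & grey floor
V=T.max(2).astype(int);G=cv2.cvtColor(T,cv2.COLOR_BGR2HSV)
roi=np.zeros(V.shape,bool);roi[112:168,268:315]=1
sub=T[112:168,268:315]
grey=(G[...,1]<45)&(V>85)&(V<190)&roi
grey=big(cv2.morphologyEx(grey.astype(np.uint8),cv2.MORPH_OPEN,np.ones((3,3))),(291,140))
def fit5(m,z):
    U=up(m)
    def f(p):
        q=hullmask('top',box(p[:3],p[3],p[4],z,z));return 1-(q&U).sum()/(q|U).sum()
    p0=np.array([.70,.03,-.14,.106,.066])
    r=minimize(f,p0,method='Nelder-Mead',options=dict(initial_simplex=np.vstack([p0]+[p0+d for d in np.diag([.008,.008,.08,.01,.01])]),xatol=1e-4,fatol=1e-4,maxiter=600));return r.x,r.fun
pg,e=fit5(grey,.016);print('grey',pg,e)
black=(V<60)&roi
black=big(cv2.morphologyEx(black.astype(np.uint8),cv2.MORPH_OPEN,np.ones((2,2))),(291,140))
pk,e=fit5(black,.033);print('blackouter',pk,e)
I=T.copy();I=cv2.resize(I,None,fx=8,fy=8,interpolation=cv2.INTER_CUBIC)
def dr(q,col):
    cv2.circle(I,tuple(np.round((np.array(q)+.5)*8).astype(int)),3,col,-1)
def stand(p,X):
    c,s=np.cos(p[2]),np.sin(p[2]);return [(p[0]+c*x-s*y,p[1]+s*x+c*y,z) for x,y,z in X]
ps=[pg[0]-.03*np.cos(-.14),pg[1]+.03*np.sin(.14),-.14]
pts=[(.083,.033,.016),(.083,-.033,.016),(-.023,.033,.016),(-.023,-.033,.016),(-.045,.1,.137),(-.077,.1,.137),(-.028,.1,.152),(-.086,.045,.137),(-.103,.045,.152),(-.054,.045,.137),(-.075,-.075,.085),(-.075,.113,.07),(.0,.084,.054),(.0,-.084,.054)]
for q in proj('top',stand(ps,pts)): dr(q,(0,0,255))
for q in proj('top',box(pk[:3],pk[3],pk[4],.033,.033)[::2]): dr(q,(0,255,0))
cv2.imwrite('pics/ov2.png',cv2.resize(I[105*8:190*8,225*8:340*8],(800,591)))
E
```

```text
block [0.4413 0.2033 1.0874] 0.06398980242192476
block [0.4415 0.2041 1.0335] 0.08259329785908776
block [0.4413 0.2037 1.0789] 0.14900901430927938
grey [ 0.7037  0.0208 -0.1277  0.1039  0.061 ] 0.043171063719452896
blackouter [ 0.6985  0.0191 -0.1495  0.1225  0.0821] 0.03813846092599227
```

View pics/ov2.png

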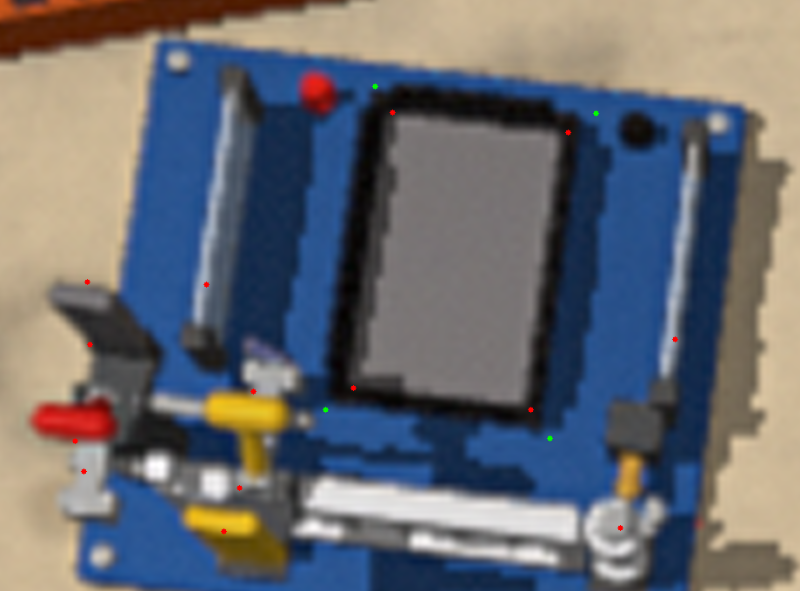

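The stand model, placed from the pocket, now lands on the handle, catch and hinge to within about 2 mm. Next I refine it with the black frame's outline and work out the first move.

```bash
cat >> h.py <<'E'
def to(x,y,z,yaw):
    "tool-frame shift and az from the current pose to a world pose (yaw of the closing line)"
    o=sensors.get_obs();R=Ro.from_quat(o['ee_rot']).as_matrix()
    d=R.T@(np.array([x,y,z])-o['position']);cy=np.arctan2(R[1,1],R[0,1])
    a=-((yaw-cy+np.pi/2)%np.pi-np.pi/2)
    print('t',round(o['clock'],2),'pos',np.round(o['position'],4),'yaw',round(cy,3),'F',np.round(o['ft_force'],1),'w',round(o['grip_width'],3),'gf',round(o['grasp_force'],1),'j',np.round(o['joint_pos'],2))
    print('  shift',np.round(d,4),'az',round(a,4),'tilt',np.round(R[:2,2],4))
E
python3 - <<'E'
from h import *
c=np.array([(380,88),(580,117),(540,420),(332,395)],float)
w=np.array([atz('top',(225+u/6.957-.5,105+v/6.957-.5),.033)[:2] for u,v in c]);print(w,w.mean(0))
g=np.array([(390,112),(350,385)],float)
print([atz('top',(225+u/6.957-.5,105+v/6.957-.5),.016)[:2] for u,v in g])
to(.441,.2037,.16,1.07)
E
```

```text
[[ 0.7642791   0.04856161]
 [ 0.75168907 -0.02470397]
 [ 0.63875238 -0.00882677]
 [ 0.64950052  0.06628382]] [0.70105527 0.02032867]
[array([0.76091118, 0.04692878]), array([0.657113  , 0.06203262])]
t 0.9 pos [0.2036 0.591  0.2501] yaw 1.239 F [-0.3  0.9  0.6] w 0.999 gf 0.0 j [-1.26  0.33 -0.06  1.46  0.02  1.35 -0.09]
  shift [-0.3506 -0.2888  0.09  ] az 0.169 tilt [0.     0.0001]
```

```bash
python3 -m inch '[[[-0.035,-0.029,0,0,0,0.02,-1],[-0.07,-0.058,0,0,0,0.04,-1],[-0.105,-0.087,0,0,0,0.06,-1],[-0.14,-0.115,0,0,0,0.08,-1],[-0.175,-0.144,0,0,0,0.1,-1],[-0.21,-0.173,0,0,0,0.12,-1],[-0.245,-0.202,0,0,0,0.14,-1],[-0.28,-0.231,0.01,0,0,0.16,-1],[-0.315,-0.26,0.03,0,0,0.169,-1],[-0.35,-0.289,0.06,0,0,0.169,-1]]]' 40; python3 -c "
from h import *
to(.441,.2037,.048,1.07)"
```

```text
clock: 1.9
position: [0.44, 0.2053, 0.1932]
ee_rot: [0.248, 0.969, 0.001, 0.001]
ft_force: [0.9, 1.4, 0.1]
grip_width: 1.0
grasp_force: 0.0
t 1.9 pos [0.44   0.2053 0.1932] yaw 1.069 F [0.9 1.4 0.1] w 1.0 gf 0.0 j [-0.79  0.06  0.27  1.91 -0.02  1.17  0.55]
  shift [-0.0014 -0.0014  0.1452] az -0.0009 tilt [0.0029 0.0021]
```

```bash
python3 -m inch '[[[-0.001,0,0.03,0,0,0,-1],[-0.001,0,0.06,0,0,0,-1],[-0.001,0,0.09,0,0,0,-1],[-0.001,0,0.12,0,0,0,-1],[-0.001,0,0.145,0,0,0,-1],[-0.001,0,0.145,0,0,0,0.5],[-0.001,0,0.145,0,0,0,0.5],[-0.001,0,0.145,0,0,0,0.5],[-0.001,0,0.145,0,0,0,0.5],[-0.001,0,0.145,0,0,0,0.5]]]' 40; python3 -c "
from h import *
to(.441,.2037,.048,1.07)"
```

```text
clock: 2.9
position: [0.4395, 0.2066, 0.048]
ee_rot: [0.248, 0.969, 0.0, 0.0]
ft_force: [-0.5, 0.3, -6.1]
grip_width: 0.709
grasp_force: 44.6
t 2.9 pos [0.4395 0.2066 0.048 ] yaw 1.07 F [-0.5  0.3 -6.1] w 0.709 gf 44.6 j [-0.77  0.25  0.26  2.04 -0.09  0.85  0.61]
  shift [-0.0027 -0.0018  0.    ] az -0.0 tilt [0.0006 0.0007]
```

```bash
python3 -m inch '[[[0,0,-0.02,0,0,0,0.5],[0,0,-0.06,0,0,0,0.5],[0,0,-0.1,0,0,-0.05,0.5],[0,0,-0.14,0,0,-0.12,0.5],[0,0,-0.18,0,0,-0.19,0.5],[0,0,-0.2,0,0,-0.26,0.5],[0,0,-0.205,0,0,-0.33,0.5],[0,0,-0.205,0,0,-0.36,0.5],[0,0,-0.205,0,0,-0.36,0.5],[0,0,-0.205,0,0,-0.36,0.5]]]' 60; python3 - <<'E'
from fit import *
to(.702,.0203,.253,1.43)
for c in('top','side'): cv2.imwrite(f'pics/{c}1.png',imaging.camera(c))
T=cv2.imread('pics/top1.png');D=cv2.imread('pics/side1.png')
o=sensors.get_obs();p=o['position']
A=[]
for c,I in(('top',T),('side',D)):
    q=proj(c,[p-[0,0,.015]])[0];print(c,q)
    x,y=int(q[0]),int(q[1]);C=cv2.resize(I[max(0,y-60):y+60,max(0,x-65):x+65],(390,360),interpolation=cv2.INTER_CUBIC);A.append(C)
cv2.imwrite('pics/held.png',np.hstack(A))
E
```

```text
clock: 3.9
position: [0.4389, 0.2061, 0.2516]
ee_rot: [0.071, 0.997, -0.0, -0.001]
ft_force: [-0.4, 0.3, -6.2]
grip_width: 0.706
grasp_force: 69.2
t 3.9 pos [0.4389 0.2061 0.2516] yaw 1.428 F [-0.4  0.3 -6.2] w 0.706 gf 69.2 j [-0.79  0.01  0.26  1.83 -0.    1.3   0.9 ]
  shift [-0.2868 -0.1466 -0.0016] az -0.0016 tilt [-0.0012 -0.0008]
top [185.33075111 245.30600246]
side [347.03937992 222.08891654]
```

View pics/held.png

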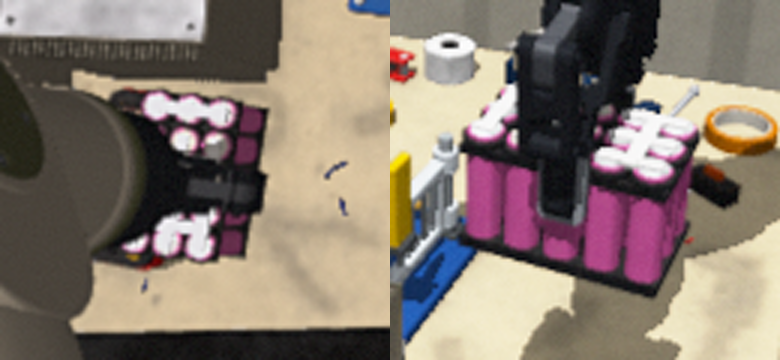

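The left panel (top view) and right panel (side view) show the block gripped level. Its lower +y edge runs from px (306,242) to (370,260) in the side view. In the top view its lower -y edge runs from (209,220) to (202,272). I'll use these to find the block's offset in the hand.

```bash
python3 - <<'E'
from h import *
o=sensors.get_obs();p=o['position'];R=Ro.from_quat(o['ee_rot']).as_matrix()
for c,P in(('side',[(306.3,242),(370.3,260.3)]),('top',[(209.3,220),(201.7,271.7)])):
    w=np.array([atz(c,q,p[2]-.048) for q in P]);print(c,w[:,:2],np.hypot(*(w[0]-w[1])[:2]),'tool offs mid',R.T@(w.mean(0)-p),'dir',np.arctan2(*(w[0]-w[1])[[1,0]]))
off=R@[-.0027,0,0]
to(*(np.array([.702,.0203,.253])-off),1.43)
E
```

```text
side [[0.49436634 0.22750165]
 [0.39643129 0.24212432]] 0.09902068223005077 tool offs mid [-0.0023355   0.02926389  0.04797392] dir -0.14821493242753908
top [[0.48999858 0.1705954 ]
 [0.38663852 0.18378071]] 0.10419766643030298 tool offs mid [-0.00347314 -0.02878322  0.04802065] dir -0.12688155380509988
t 4.0 pos [0.439  0.2062 0.2518] yaw 1.429 F [ 0.8 -0.3 -5.8] w 0.704 gf 69.2 j [-0.79  0.01  0.26  1.83 -0.    1.3   0.9 ]
  shift [-0.2839 -0.1469 -0.0014] az -0.0011 tilt [-0.001  -0.0007]
```

```bash
python3 -m inch '[[[-0.02,-0.025,0,0,0,0,0.5],[-0.05,-0.05,0,0,0,0,0.5],[-0.085,-0.075,0,0,0,0,0.5],[-0.125,-0.1,0,0,0,0,0.5],[-0.165,-0.12,0,0,0,0,0.5],[-0.205,-0.135,0,0,0,0,0.5],[-0.24,-0.143,0,0,0,0,0.5],[-0.265,-0.147,0,0,0,0,0.5],[-0.284,-0.147,0,0,0,0,0.5],[-0.284,-0.147,0,0,0,0,0.5]]]'; python3 -c "
from h import *
to(.702+.0028,.0203-.0004,.12,1.43)"
```

```text
clock: 5.0
position: [0.7011, 0.0203, 0.2503]
ee_rot: [0.071, 0.997, -0.001, -0.001]
ft_force: [0.1, 0.2, -6.5]
grip_width: 0.704
grasp_force: 69.2
t 5.0 pos [0.7011 0.0203 0.2503] yaw 1.429 F [ 0.1  0.2 -6.5] w 0.704 gf 69.2 j [-0.4   0.53  0.47  1.25 -0.23  1.42  1.48]
  shift [-0.0039  0.0003  0.1303] az -0.0015 tilt [-0.0018 -0.0013]
```

```bash
python3 -m inch '[[[-0.001,0,0.03,0,0,0,0.5],[-0.002,0,0.07,0,0,0,0.5],[-0.003,0,0.11,0,0,0,0.5],[-0.003,0,0.14,0,0,0,0.5],[-0.003,0,0.15,0,0,0,0.5],[-0.003,0,0.15,0,0,0,0.5]]]'; python3 - <<'E'
from h import *
to(.702+.0028,.0203-.0004,.064,1.43)
im=imaging.camera('top')
cv2.imwrite('pics/low.png',cv2.resize(im[100:200,235:345],(770,600*7//6),interpolation=cv2.INTER_CUBIC)[:600])
E
```

```text
clock: 5.6
position: [0.7017, 0.021, 0.101]
ee_rot: [0.07, 0.998, -0.0, -0.002]
ft_force: [0.0, 0.1, -5.2]
grip_width: 0.704
grasp_force: 69.1
t 5.6 pos [0.7017 0.021  0.101 ] yaw 1.43 F [ 0.   0.1 -5.2] w 0.704 gf 69.1 j [-0.39  0.64  0.43  1.41 -0.27  1.16  1.51]
  shift [-0.0033 -0.0006  0.037 ] az 0.0002 tilt [-0.0031 -0.0001]
```

View pics/low.png

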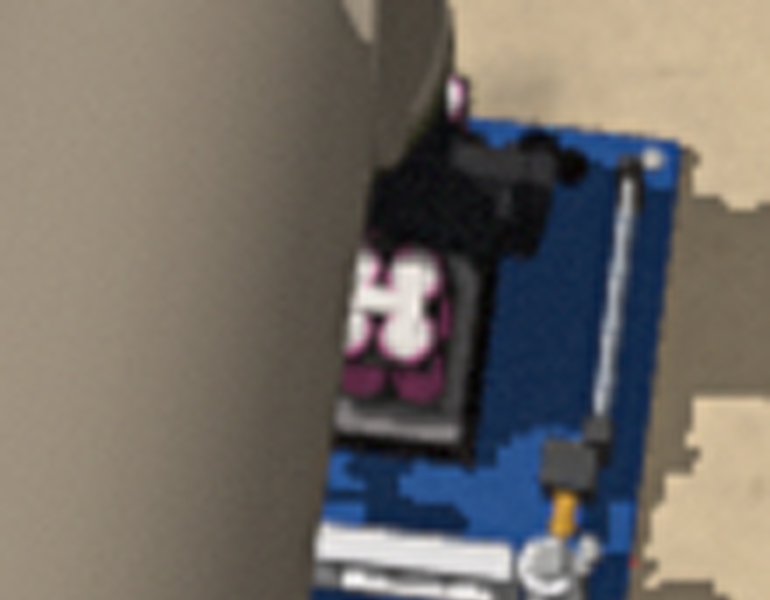

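The picture shows the block hanging over the pocket between the lips, its near-right lower corner at about px (298,157). It needs about 3 mm more in x, then I descend slowly while watching the force.

```bash
python3 -m inch '[[[-0.003,0,0,0,0,0,0.5],[-0.003,0,0.005,0,0,0,0.5],[-0.003,0,0.01,0,0,0,0.5],[-0.003,0,0.015,0,0,0,0.5],[-0.003,0,0.018,0,0,0,0.5],[-0.003,0,0.018,0,0,0,0.5]]]'; python3 -c "
from h import *
to(.702+.0028,.0203-.0004,.064,1.43)
print(proj('top',[(.699+.01*0-.0505-.0043,.021+.0072-.0307,.053)]))"
```

```text
clock: 6.25
position: [0.7053, 0.0202, 0.0837]
ee_rot: [0.07, 0.998, -0.0, -0.001]
ft_force: [-0.1, -1.0, -6.2]
grip_width: 0.706
grasp_force: 69.1
t 6.25 pos [0.7053 0.0202 0.0837] yaw 1.43 F [-0.1 -1.  -6.2] w 0.706 gf 69.1 j [-0.38  0.66  0.42  1.41 -0.28  1.13  1.52]
  shift [ 0.0005 -0.0003  0.0197] az -0.0001 tilt [-0.0012 -0.    ]
[[298.99856118 160.98525481]]
```

```bash
python3 -m inch '[[[0,0,0.004,0,0,0,0.5],[0,0,0.008,0,0,0,0.5],[0,0,0.012,0,0,0,0.5],[0,0,0.012,0,0,0,0.5]]]'; python3 -c "
from h import *
to(.702+.0028,.0203-.0004,.064,1.43)"
```

```text
clock: 6.65
position: [0.7039, 0.0206, 0.0748]
ee_rot: [0.07, 0.998, 0.001, -0.002]
ft_force: [-23.9, 2.5, 22.6]
grip_width: 0.705
grasp_force: 74.3
t 6.65 pos [0.7039 0.0206 0.0748] yaw 1.43 F [-23.9   2.5  22.6] w 0.705 gf 74.3 j [-0.38  0.67  0.42  1.42 -0.29  1.12  1.52]
  shift [-0.0011 -0.0006  0.0107] az -0.0 tilt [-0.0043  0.0018]
```

The +x lip is pushing back in -x, so the block sits too far ahead. I'll ease up, shift 3 mm toward the robot, and try again.

```bash
python3 -m inch '[[[0.002,0,-0.004,0,0,0,0.5],[0.003,0,-0.004,0,0,0,0.5],[0.003,0,0,0,0,0,0.5],[0.003,0,0.003,0,0,0,0.5],[0.003,0,0.003,0,0,0,0.5]]]'; python3 -c "
from h import *
to(.702+.0028,.0203-.0004,.064,1.43)"
```

```text
clock: 7.15
position: [0.7013, 0.021, 0.0705]
ee_rot: [0.07, 0.998, 0.001, -0.002]
ft_force: [-18.6, 1.5, 16.7]
grip_width: 0.704
grasp_force: 74.4
t 7.15 pos [0.7013 0.021  0.0705] yaw 1.43 F [-18.6   1.5  16.7] w 0.704 gf 74.4 j [-0.38  0.67  0.42  1.43 -0.29  1.11  1.52]
  shift [-0.0036 -0.0006  0.0064] az 0.0001 tilt [-0.0037  0.0013]
```

```bash
python3 -m inch '[[[0.001,0,0,0,0,0,0.5],[0.002,0,0,0,0,0,0.5],[0.002,0,0.002,0,0,0,0.5],[0.002,0,0.003,0,0,0,0.5]]]'; python3 -c "
from h import *
to(.702+.0028,.0203-.0004,.064,1.43)"
```

```text
clock: 7.55
position: [0.7004, 0.0212, 0.0689]
ee_rot: [0.07, 0.998, 0.001, -0.001]
ft_force: [-22.2, 1.4, 29.9]
grip_width: 0.705
grasp_force: 76.1
t 7.55 pos [0.7004 0.0212 0.0689] yaw 1.43 F [-22.2   1.4  29.9] w 0.705 gf 76.1 j [-0.38  0.67  0.42  1.44 -0.29  1.1   1.52]
  shift [-0.0046 -0.0007  0.0049] az 0.0003 tilt [-0.0011  0.0014]
```

```bash
python3 -m inch '[[[0.002,0,-0.002,0,0,0,0.5],[0.003,0,-0.002,0,0,0,0.5],[0.003,0,0,0,0,0,0.5],[0.003,0,0,0,0,0,0.5]]]'; python3 -c "
from h import *
to(.702+.0028,.0203-.0004,.064,1.43)"
```

```text
clock: 7.95
position: [0.6987, 0.0211, 0.0668]
ee_rot: [0.07, 0.998, 0.0, 0.001]
ft_force: [2.6, -0.9, 1.0]
grip_width: 0.705
grasp_force: 72.6
t 7.95 pos [0.6987 0.0211 0.0668] yaw 1.43 F [ 2.6 -0.9  1. ] w 0.705 gf 72.6 j [-0.38  0.66  0.42  1.45 -0.29  1.09  1.52]
  shift [-0.0062 -0.0004  0.0028] az -0.0001 tilt [ 0.0018 -0.    ]
```

```bash
python3 -m inch '[[[0,0,0.002,0,0,0,0.5],[0,0,0.003,0,0,0,0.5],[0,0,0.003,0,0,0,0.5]]]'; python3 -c "
from h import *
to(.702+.0028,.0203-.0004,.064,1.43)"
```

```text
clock: 8.25
position: [0.7001, 0.0209, 0.0656]
ee_rot: [0.07, 0.998, 0.0, 0.003]
ft_force: [3.7, -1.6, 9.3]
grip_width: 0.703
grasp_force: 73.6
t 8.25 pos [0.7001 0.0209 0.0656] yaw 1.43 F [ 3.7 -1.6  9.3] w 0.703 gf 73.6 j [-0.38  0.66  0.42  1.45 -0.29  1.08  1.52]
  shift [-0.0048 -0.0003  0.0016] az -0.0002 tilt [0.0051 0.    ]
```

```bash
python3 -m inch '[[[-0.001,0,0.001,0,0,0,0.5],[-0.001,0,0.003,0,0,0,0.5],[-0.001,0,0.003,0,0,0,0.5]]]'; python3 -c "
from h import *
to(.702+.0028,.0203-.0004,.064,1.43)"
```

```text
clock: 8.55
position: [0.7022, 0.0206, 0.0636]
ee_rot: [0.071, 0.998, 0.0, 0.004]
ft_force: [7.1, -1.8, 12.6]
grip_width: 0.702
grasp_force: 74.2
t 8.55 pos [0.7022 0.0206 0.0636] yaw 1.43 F [ 7.1 -1.8 12.6] w 0.702 gf 74.2 j [-0.38  0.67  0.42  1.45 -0.29  1.08  1.52]
  shift [-0.0026 -0.0003 -0.0004] az -0.0003 tilt [ 0.008  -0.0001]
```

```bash
python3 -m inch '[[[0,0,0.002,0,0,0,0.5],[0,0,0.003,0,0,0,0.5],[0,0,0.003,0,0,0,0.5]]]'; python3 -c "
from h import *
to(.702+.0028,.0203-.0004,.064,1.43)"
```

```text
clock: 8.85
position: [0.703, 0.0205, 0.0628]
ee_rot: [0.07, 0.998, 0.0, 0.005]
ft_force: [1.0, -1.3, 25.7]
grip_width: 0.707
grasp_force: 76.0
t 8.85 pos [0.703  0.0205 0.0628] yaw 1.43 F [ 1.  -1.3 25.7] w 0.707 gf 76.0 j [-0.38  0.67  0.42  1.45 -0.29  1.08  1.52]
  shift [-0.0019 -0.0003 -0.0012] az -0.0001 tilt [0.0098 0.0002]
```

Contact is now purely vertical, with the underside at the floor's height, so the block should be seated. Releasing it and lifting away.

```bash
python3 -m inch '[[[0,0,-0.002,0,0,0,-1],[0,0,-0.003,0,0,0,-1],[0,0,-0.003,0,0,0,-1],[0,0,-0.005,0,0,0,-1],[0,0,-0.03,0,0,0,-1],[0,0,-0.07,0,0,0,-1],[0,0,-0.11,0,0,0,-1],[0,0,-0.15,0,0,0,-1],[0.04,0,-0.17,0,0,0.1,-1],[0.08,0,-0.18,0,0,0.2,-1]]]'; python3 -c "
from h import *
to(.702+.0028,.0203-.0004,.064,1.43)"
```

```text
clock: 9.85
position: [0.6197, 0.032, 0.2392]
ee_rot: [0.172, 0.985, 0.0, 0.001]
ft_force: [-0.3, 0.3, 1.0]
grip_width: 0.995
grasp_force: 0.0
t 9.85 pos [0.6197 0.032  0.2392] yaw 1.225 F [-0.3  0.3  1. ] w 0.995 gf 0.0 j [-0.53  0.35  0.52  1.52 -0.17  1.32  1.23]
  shift [-0.0837  0.0173  0.1754] az -0.2046 tilt [ 0.0026 -0.    ]
```

```bash
python3 -c "
from h import *
to(.46,.0,.25,-.14)"; python3 -m inch '[[[0.04,0,-0.01,0,0,0.14,-1],[0.08,0,-0.01,0,0,0.28,-1],[0.12,0,-0.01,0,0,0.42,-1],[0.15,0,-0.01,0,0,0.56,-1],[0.16,0,-0.01,0,0,0.7,-1],[0.16,0,-0.01,0,0,0.84,-1],[0.16,0,-0.01,0,0,0.98,-1],[0.16,0,-0.01,0,0,1.12,-1],[0.16,0,-0.01,0,0,1.26,-1],[0.16,0,-0.01,0,0,1.365,-1]]]'; python3 - <<'E'
from h import *
to(.644,.144,.2,-.14)
A=[]
for c,(x0,x1,y0,y1) in(('top',(225,340,95,195)),('side',(230,330,185,290))):
    im=imaging.camera(c);cv2.imwrite(f'pics/{c}3.png',im);A.append(cv2.resize(im[y0:y1,x0:x1],(400,400),interpolation=cv2.INTER_CUBIC))
cv2.imwrite('pics/placed.png',np.hstack(A))
E
```

```text
t 9.85 pos [0.6197 0.032  0.2392] yaw 1.225 F [-0.3  0.3  1. ] w 0.995 gf 0.0 j [-0.53  0.35  0.52  1.52 -0.17  1.32  1.23]
  shift [ 0.1395 -0.0842 -0.0112] az 1.3654 tilt [ 0.0026 -0.    ]
clock: 10.85
position: [0.4687, 0.0857, 0.2474]
ee_rot: [0.755, 0.656, -0.0, -0.0]
ft_force: [-0.5, 0.2, -0.1]
grip_width: 1.0
grasp_force: 0.0
t 10.85 pos [0.4687 0.0857 0.2474] yaw -0.141 F [-0.5  0.2 -0.1] w 1.0 gf 0.0 j [-0.78 -0.02  0.5   1.87  0.01  1.29 -0.42]
  shift [0.0823 0.1654 0.0473] az -0.0008 tilt [-0.0003  0.0001]
```

View pics/placed.png

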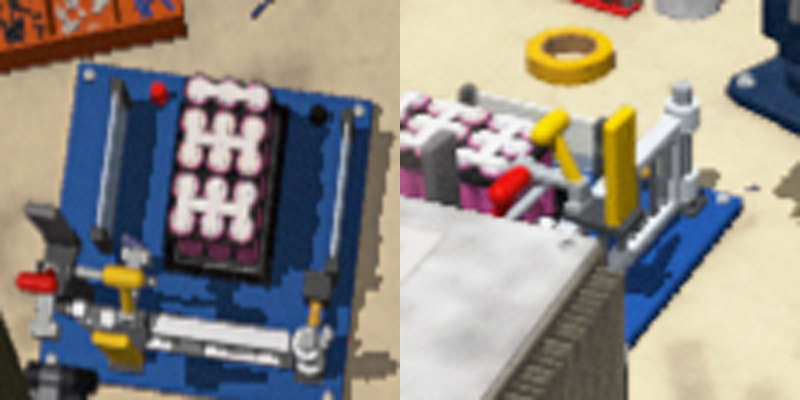

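The pictures show the block standing upright between the lips: top face at about px (290,138) in the top view, near lower edge parallel to the pocket. Checking this numerically.

```bash
python3 - <<'E'
from fit import *
np.set_printoptions(precision=4,suppress=True)
T=cv2.imread('pics/top3.png');b,g,r=[T[...,i].astype(int) for i in range(3)]
m=(((r-g)>15)&((b-g)>5))|((np.minimum(np.minimum(r,g),b)>170))
o=np.zeros(m.shape,np.uint8);o[105:166,265:308]=m[105:166,265:308]
# white/pink content of the tops only: bright
o=cv2.morphologyEx(o,cv2.MORPH_CLOSE,np.ones((5,5)));o=big(o,(290,138));U=up(o)
def f5(p,z0):
    q=hullmask('top',box(p[:3],p[3],p[4],z0+.002,z0+.066));return 1-(q&U).sum()/(q|U).sum()
for z0 in(.016,.022):
    p0=np.array([.70,.02,-.14,.098,.058])
    r=minimize(f5,p0,args=(z0,),method='Nelder-Mead',options=dict(initial_simplex=np.vstack([p0]+[p0+d for d in np.diag([.006,.006,.06,.005,.005])]),xatol=1e-4,fatol=1e-4,maxiter=500));print(z0,r.x,r.fun)
to(.644,.144,.2,-.14)
E
```

```text
0.016 [ 0.7059  0.0277 -0.0831  0.0973  0.0706] 0.10521485189820612
0.022 [ 0.7041  0.0269 -0.087   0.0967  0.0697] 0.10489335006273526
t 10.95 pos [0.4687 0.0857 0.2473] yaw -0.137 F [ 0.  -0.1 -0.2] w 0.997 gf 0.0 j [-0.78 -0.02  0.5   1.87  0.01  1.29 -0.42]
  shift [0.0816 0.1657 0.0473] az 0.0033 tilt [-0.0003  0.    ]
```

```bash
python3 - <<'E'
from fit import *
T=cv2.imread('pics/top3.png');T0=cv2.imread('pics/top0.png')
def white(I,x0,x1,y0,y1):
    m=(I.min(2)>165).astype(np.uint8);o=np.zeros_like(m);o[y0:y1,x0:x1]=m[y0:y1,x0:x1]
    ys,xs=np.nonzero(o);return (xs.mean(),ys.mean()),len(xs),cv2.minAreaRect(np.c_[xs,ys].astype(np.float32))
c,n,ra=white(T0,190,245,215,275);print(c,n,ra,atz('top',c,.066))
c,n,ra=white(T,272,306,112,158);print(c,n,ra,atz('top',c,.082),atz('top',ra[0],.082))
a,b_=[np.array(atz('top',np.array(q),.082)) for q in cv2.boxPoints(ra)[:2]];d=a-b_;print('edge dir',np.arctan2(d[1],d[0]))
K=8;x0,y0=260,100;I=cv2.resize(T[100:172,260:330],None,fx=K,fy=K,interpolation=cv2.INTER_CUBIC)
for z,col in((.016,(0,255,0)),(.082,(0,255,255))):
    P=proj('top',[b for b in box((.7005,.0203,-.14),.102,.062,z,z)][::2])[[0,1,3,2]]
    cv2.polylines(I,[np.round((P+.5-[x0,y0])*K).astype(np.int32)],1,col,1)
cv2.imwrite('pics/ov3.png',I)
E
```

```text
(np.float64(211.3667820069204), np.float64(245.9031141868512)) 578 ((211.67251586914062, 245.48928833007812), (22.824953079223633, 41.399993896484375), 28.442928314208984) [0.44021181 0.20591048 0.066     ]
(np.float64(287.54223968565816), np.float64(134.70530451866404)) 509 ((287.876953125, 134.48463439941406), (22.20221710205078, 37.70655822753906), 7.125016689300537) [0.70266595 0.02242479 0.082     ] [0.7031972  0.02161475 0.082     ]
edge dir 3.018339162267178
```

View pics/ov3.png

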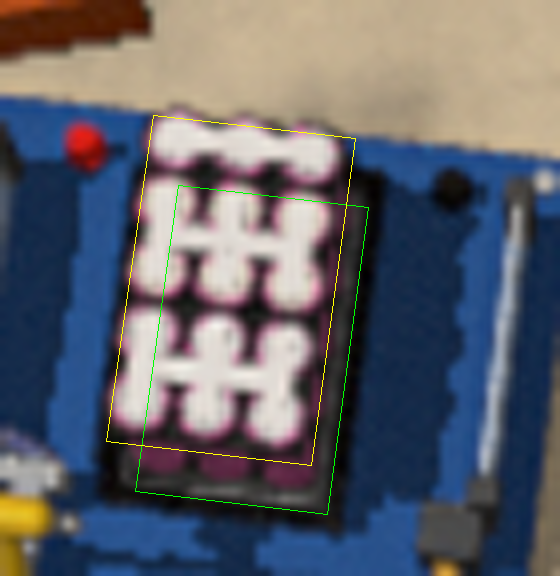

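The overlay puts the top face about 2 mm further +x than expected, which could mean a slight tilt. I'll check seating by touch: shut fingers press gently on the block's near and far ends. The top should be met at TCP z ≈ 0.101.

```bash
python3 -c "
from h import *
to(.667,.0253,.12,-.14)"; python3 -m inch '[[[0.01,0.03,0,0,0,0,1],[0.02,0.06,0,0,0,0,1],[0.025,0.09,0,0,0,0,1],[0.03,0.12,0,0,0,0,1],[0.032,0.15,0,0,0,0,1],[0.032,0.18,0.01,0,0,0,1],[0.032,0.203,0.04,0,0,0,1],[0.032,0.203,0.08,0,0,0,1],[0.032,0.203,0.11,0,0,0,1],[0.032,0.203,0.127,0,0,0,1]]]'; python3 -c "
from h import *
to(.667,.0253,.101,-.14)"
```

```text
t 10.95 pos [0.4687 0.0857 0.2473] yaw -0.137 F [ 0.  -0.1 -0.2] w 0.997 gf 0.0 j [-0.78 -0.02  0.5   1.87  0.01  1.29 -0.42]
  shift [-0.0328  0.2047  0.1273] az 0.0033 tilt [-0.0003  0.    ]
clock: 11.95
position: [0.673, 0.0901, 0.1171]
ee_rot: [0.752, 0.659, -0.002, -0.001]
ft_force: [1.0, -0.8, -1.5]
grip_width: -0.005
grasp_force: 0.0
t 11.95 pos [0.673  0.0901 0.1171] yaw -0.132 F [ 1.  -0.8 -1.5] w -0.005 gf 0.0 j [-0.56  0.59  0.51  1.47 -0.3   1.16 -0.13]
  shift [-0.065   0.0026  0.0162] az 0.008 tilt [-0.004 -0.001]
```

I typed the sign of x wrong (+ instead of −), but the hand is clear of everything. Correcting sideways.

```bash
python3 -m inch '[[[-0.03,0,-0.005,0,0,0,1],[-0.065,0.002,-0.005,0,0,0,1],[-0.065,0.002,0.005,0,0,0,1],[-0.065,0.002,0.012,0,0,0,1],[-0.065,0.002,0.018,0,0,0,1],[-0.065,0.002,0.018,0,0,0,1]]]'; python3 -c "
from h import *
to(.667,.0253,.101,-.14)"
```

```text
clock: 12.55
position: [0.6671, 0.0272, 0.1014]
ee_rot: [0.752, 0.659, -0.0, -0.001]
ft_force: [0.2, 0.4, 0.2]
grip_width: 0.001
grasp_force: 0.0
t 12.55 pos [0.6671 0.0272 0.1014] yaw -0.132 F [0.2 0.4 0.2] w 0.001 gf 0.0 j [-0.48  0.58  0.52  1.52 -0.31  1.12 -0.03]
  shift [-0.0019  0.0001  0.0004] az 0.0076 tilt [-0.0015  0.0006]
```

```bash
python3 -m inch '[[[0,0,0.002,0,0,0,1],[0,0,0.004,0,0,0,1],[0,0,0.004,0,0,0,1]]]'; python3 -m inch '[[[0,0,-0.008,0,0,0,1],[0,0.04,-0.008,0,0,0,1],[0,0.07,-0.008,0,0,0,1],[0,0.07,-0.004,0,0,0,1],[0,0.07,-0.001,0,0,0,1],[0,0.07,0.0005,0,0,0,1],[0,0.07,0.0005,0,0,0,1]]]'; python3 -c "
from h import *
to(.736,.0155,.101,-.14)"
```

```text
clock: 12.85
position: [0.6675, 0.0259, 0.0983]
ee_rot: [0.753, 0.658, -0.0, -0.0]
ft_force: [0.6, -0.0, -0.8]
grip_width: 0.002
grasp_force: 0.0
clock: 13.55
position: [0.7363, 0.0165, 0.0981]
ee_rot: [0.753, 0.658, -0.0, -0.0]
ft_force: [-0.2, -0.3, -1.0]
grip_width: -0.002
grasp_force: 0.0
t 13.55 pos [0.7363 0.0165 0.0981] yaw -0.135 F [-0.2 -0.3 -1. ] w -0.002 gf 0.0 j [-0.4   0.73  0.51  1.3  -0.35  1.2  -0.01]
  shift [-0.001  -0.0001 -0.0029] az 0.0052 tilt [-0.0004  0.0004]
```

```bash
python3 -m inch '[[[0,0,0.003,0,0,0,1],[0,0,0.005,0,0,0,1],[0,0,0.005,0,0,0,1]]]'
```

```text
clock: 13.85
position: [0.7369, 0.0164, 0.0945]
ee_rot: [0.753, 0.658, 0.001, -0.0]
ft_force: [-4.5, -0.0, 9.9]
grip_width: 0.005
grasp_force: 4.6
```

```bash
python3 -m inch '[[[0,0,-0.008,0,0,0,1],[0,-0.04,-0.008,0,0,0,1],[0,-0.07,-0.008,0,0,0,1],[0,-0.07,-0.003,0,0,0,1],[0,-0.07,0,0,0,0,1],[0,-0.07,0,0,0,0,1]]]'; python3 -c "
from h import *
to(.648,.144,.22,-.14)"
```

```text
clock: 14.45
position: [0.6678, 0.026, 0.0944]
ee_rot: [0.753, 0.658, 0.0, -0.001]
ft_force: [-10.8, 1.6, 14.7]
grip_width: 0.002
grasp_force: 7.2
t 14.45 pos [0.6678 0.026  0.0944] yaw -0.135 F [-10.8   1.6  14.7] w 0.002 gf 7.2 j [-0.48  0.59  0.52  1.53 -0.32  1.11 -0.02]
  shift [ 0.1145 -0.0356 -0.1254] az 0.0053 tilt [-0.0002  0.0012]
```

Both ends are met at the same height (0.0945), so the block is level and seated. Now the red catch: the grip point from the pocket is about (0.641, 0.130).

```bash
python3 -m inch '[[[0,0,-0.03,0,0,0,-1],[0,0,-0.07,0,0,0,-1],[0,0,-0.11,0,0,0,-1],[0.03,-0.012,-0.128,0,0,0.005,-1],[0.065,-0.027,-0.128,0,0,0.005,-1],[0.099,-0.041,-0.128,0,0,0.005,-1],[0.099,-0.041,-0.128,0,0,0.005,-1],[0.099,-0.041,-0.1,0,0,0.005,-1],[0.099,-0.041,-0.1,0,0,0.005,-1]]]'; python3 - <<'E'
from h import *
to(.6407,.1298,.137,-.14)
im=imaging.camera('side');cv2.imwrite('pics/catch.png',cv2.resize(im[130:280,200:350],(600,600),interpolation=cv2.INTER_CUBIC))
print(proj('side',[(.6407,.1298,.137),sensors.get_obs()['position']]))
E
```

```text
clock: 15.35
position: [0.6394, 0.1288, 0.19]
ee_rot: [0.755, 0.656, -0.002, -0.001]
ft_force: [-0.4, -0.5, 0.8]
grip_width: 1.001
grasp_force: 0.0
t 15.35 pos [0.6394 0.1288 0.19  ] yaw -0.14 F [-0.4 -0.5  0.8] w 1.001 gf 0.0 j [-0.66  0.47  0.54  1.48 -0.24  1.26 -0.24]
  shift [0.0013 0.0014 0.053 ] az 0.0001 tilt [-0.0041 -0.0018]
[[246.64865399 227.86578766]
 [245.22757724 202.45869243]]
```

View pics/catch.png

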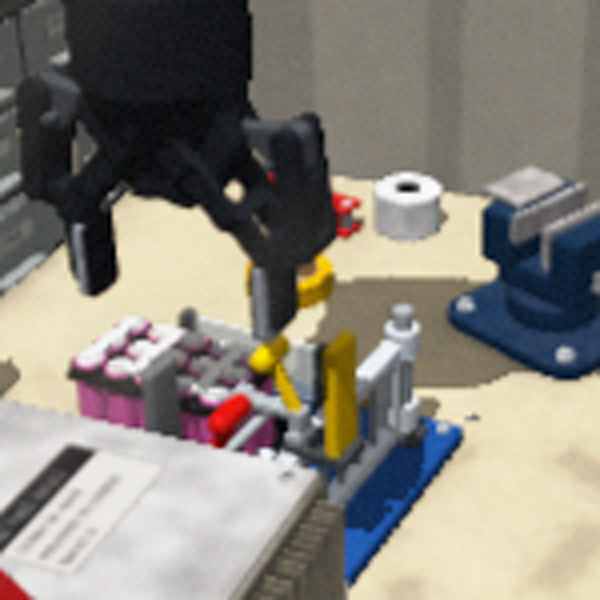

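The open fingers, tips at crop (92,290) and (270,335), straddle the grey tab (160,380) and the red bar (228,420). Descending and squeezing.

```bash
python3 -m inch '[[[0.001,0.001,0.015,0,0,0,-1],[0.001,0.001,0.03,0,0,0,-1],[0.001,0.001,0.042,0,0,0,-1],[0.001,0.001,0.053,0,0,0,-1],[0.001,0.001,0.053,0,0,0,-1]]]' 20; python3 -m inch '[[[0,0,0,0,0,0,0],[0,0,0,0,0,0,0.3],[0,0,0,0,0,0,0.5],[0,0,0,0,0,0,1],[0,0,0,0,0,0,1],[0,0,0,0,0,0,1],[0,0,0,0,0,0,1]]]' 20; python3 -c "
from h import *
to(.6407,.1298,.137,-.14)"
```

```text
clock: 15.9
position: [0.6404, 0.1298, 0.1379]
ee_rot: [0.755, 0.656, -0.001, -0.001]
ft_force: [-0.6, -0.6, -0.2]
grip_width: 0.998
grasp_force: 0.0
clock: 16.6
position: [0.6433, 0.1299, 0.1411]
ee_rot: [0.755, 0.656, 0.002, 0.001]
ft_force: [8.3, 1.1, -0.8]
grip_width: 0.384
grasp_force: 23.5
t 16.6 pos [0.6433 0.1299 0.1411] yaw -0.14 F [ 8.3  1.1 -0.8] w 0.384 gf 23.5 j [-0.65  0.51  0.52  1.53 -0.27  1.17 -0.22]
  shift [-0.0005 -0.0025  0.0041] az -0.0003 tilt [0.0047 0.0004]
```

The catch is squeezed to about 33 mm, so fully back. The squeeze pushed the tool +3 mm in x, so the true stand is about 3 mm further out. Releasing, rising and moving to the handle.

```bash
python3 -m inch '[[[0,0,0,0,0,0,-1],[0,0,0,0,0,0,-1],[0,0,0,0,0,0,-1],[0,0,-0.02,0,0,0,-1],[0,0,-0.05,0,0,0,-1],[0,0,-0.065,0,0,0,-1],[-0.02,-0.015,-0.065,0,0,0,-1],[-0.04,-0.03,-0.065,0,0,0,-1],[-0.054,-0.038,-0.065,0,0,0,-1],[-0.054,-0.038,-0.065,0,0,0,-1]]]'; python3 - <<'E'
from h import *
to(.5954,.0811,.137,-.14)
A=[]
for c,(x0,x1,y0,y1) in(('top',(215,315,120,220)),('side',(220,320,170,270))):
    im=imaging.camera(c);cv2.imwrite(f'pics/{c}5.png',im);A.append(cv2.resize(im[y0:y1,x0:x1],(400,400),interpolation=cv2.INTER_CUBIC))
cv2.imwrite('pics/handle.png',np.hstack(A))
E
```

```text
clock: 17.6
position: [0.5954, 0.0797, 0.2052]
ee_rot: [0.756, 0.655, 0.0, -0.0]
ft_force: [-0.1, -0.1, 0.1]
grip_width: 1.005
grasp_force: 0.0
t 17.6 pos [0.5954 0.0797 0.2052] yaw -0.143 F [-0.1 -0.1  0.1] w 1.005 gf 0.0 j [-0.66  0.33  0.57  1.62 -0.19  1.25 -0.21]
  shift [ 0.0014 -0.0002  0.0682] az -0.0027 tilt [-0.0001  0.0002]
```

View pics/handle.png

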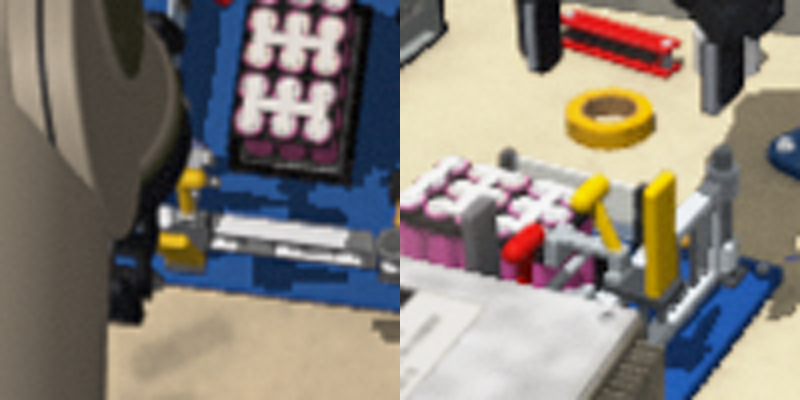

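The catch (side crop 520,240) is tilted back and the block is seated. The yellow handle bars (590,195) and (660,230) lie between the fingers in x. Descending and squeezing the handle.

```bash
python3 -m inch '[[[0.001,0,0.02,0,0,0,-1],[0.001,0,0.04,0,0,0,-1],[0.001,0,0.057,0,0,0,-1],[0.001,0,0.068,0,0,0,-1],[0.001,0,0.068,0,0,0,-1]]]' 40; python3 -m inch '[[[0,0,0,0,0,0,0],[0,0,0,0,0,0,0.3],[0,0,0,0,0,0,0.5],[0,0,0,0,0,0,1],[0,0,0,0,0,0,1],[0,0,0,0,0,0,1],[0,0,0,0,0,0,1]]]' 40; python3 -c "
from h import *
to(.5954,.0811,.137,-.14)"
```

```text
clock: 18.2
position: [0.5958, 0.0835, 0.1353]
ee_rot: [0.755, 0.656, -0.001, -0.001]
ft_force: [-0.8, -0.1, -0.0]
grip_width: 0.999
grasp_force: 0.0
clock: 18.9
position: [0.5962, 0.0836, 0.1385]
ee_rot: [0.755, 0.656, 0.001, -0.001]
ft_force: [-7.9, 1.1, 11.7]
grip_width: 0.382
grasp_force: 38.5
t 18.9 pos [0.5962 0.0836 0.1385] yaw -0.14 F [-7.9  1.1 11.7] w 0.382 gf 38.5 j [-0.65  0.4   0.54  1.68 -0.23  1.12 -0.18]
  shift [-0.0026 -0.0005  0.0015] az 0.0002 tilt [0.0001 0.0019]
```

The handle is squeezed to the same 33 mm width as the catch was. Now I swing about the hinge, at radius about 0.1226 m in the tool frame, with the first 0.2 rad as a test.

```bash
python3 -m inch '[[[-0.0007,-0.0061,0,0,0,-0.05,1],[-0.0017,-0.0122,0,0,0,-0.1,1],[-0.0029,-0.0182,0,0,0,-0.15,1],[-0.0045,-0.0242,0,0,0,-0.2,1],[-0.0045,-0.0242,0,0,0,-0.2,1]]]' 50; python3 -c "
from h import *
to(.5954,.0811,.137,.06)"
```

```text
clock: 19.4
position: [0.5719, 0.0827, 0.1387]
ee_rot: [0.685, 0.729, 0.001, -0.0]
ft_force: [-3.1, 3.4, 8.3]
grip_width: 0.374
grasp_force: 48.8
t 19.4 pos [0.5719 0.0827 0.1387] yaw 0.062 F [-3.1  3.4  8.3] w 0.374 gf 48.8 j [-0.65  0.34  0.51  1.75 -0.19  1.1  -0.01]
  shift [-0.003   0.0234  0.0017] az 0.0017 tilt [0.0017 0.0025]
```

Following well with small forces. On through the detent, 0.5 rad more.

```bash
python3 -m inch '[[[-0.0007,-0.0061,0,0,0,-0.05,1],[-0.0017,-0.0122,0,0,0,-0.1,1],[-0.0029,-0.0182,0,0,0,-0.15,1],[-0.0045,-0.0242,0,0,0,-0.2,1],[-0.0064,-0.03,0,0,0,-0.25,1],[-0.0086,-0.0358,0,0,0,-0.3,1],[-0.011,-0.0414,0,0,0,-0.35,1],[-0.0137,-0.0469,0,0,0,-0.4,1],[-0.0167,-0.0523,0,0,0,-0.45,1],[-0.02,-0.0575,0,0,0,-0.5,1]]]'; python3 -c "
from h import *
to(.5954,.0811,.137,.56)"
```

```text
clock: 20.4
position: [0.5153, 0.0596, 0.1385]
ee_rot: [0.483, 0.876, 0.001, -0.001]
ft_force: [-9.2, 2.8, 13.9]
grip_width: 0.375
grasp_force: 50.9
t 20.4 pos [0.5153 0.0596 0.1385] yaw 0.562 F [-9.2  2.8 13.9] w 0.375 gf 50.9 j [-0.61  0.2   0.45  1.9  -0.1   1.07  0.45]
  shift [-0.0245  0.0792  0.0016] az 0.0023 tilt [0.0003 0.0028]
```

```bash
python3 -m inch '[[[-0.0007,-0.0061,0,0,0,-0.05,1],[-0.0017,-0.0122,0,0,0,-0.1,1],[-0.0029,-0.0182,0,0,0,-0.15,1],[-0.0045,-0.0242,0,0,0,-0.2,1],[-0.0064,-0.03,0,0,0,-0.25,1],[-0.0086,-0.0358,0,0,0,-0.3,1],[-0.011,-0.0414,0,0,0,-0.35,1],[-0.0137,-0.0469,0,0,0,-0.4,1],[-0.0167,-0.0523,0,0,0,-0.45,1],[-0.02,-0.0575,0,0,0,-0.5,1]]]'; python3 -c "
from h import *
to(.5954,.0811,.137,1.06)"
```

```text
clock: 21.4
position: [0.477, 0.0119, 0.1385]
ee_rot: [0.252, 0.968, 0.001, -0.001]
ft_force: [-10.8, 4.8, 19.1]
grip_width: 0.377
grasp_force: 50.0
t 21.4 pos [0.477  0.0119 0.1385] yaw 1.062 F [-10.8   4.8  19.1] w 0.377 gf 50.0 j [-0.53  0.1   0.44  2.   -0.05  1.05  0.99]
  shift [-0.0698  0.1181  0.0017] az 0.0021 tilt [-0.0006  0.0028]
```

```bash
python3 -m inch '[[[-0.0007,-0.0061,-0.001,0,0,-0.05,1],[-0.0017,-0.0122,-0.001,0,0,-0.1,1],[-0.0029,-0.0182,-0.002,0,0,-0.15,1],[-0.0045,-0.0242,-0.002,0,0,-0.2,1],[-0.0055,-0.0271,-0.002,0,0,-0.225,1],[-0.0055,-0.0271,-0.002,0,0,-0.225,1],[-0.0055,-0.0271,-0.002,0,0,-0.225,1],[-0.0055,-0.0271,-0.002,0,0,-0.225,1],[-0.0055,-0.0271,-0.002,0,0,-0.225,1],[-0.0055,-0.0271,-0.002,0,0,-0.225,1]]]'; python3 - <<'E'
from h import *
to(.5954,.0811,.137,1.285)
for c in('top','side'):
    im=imaging.camera(c)
    for n in('handle_trigger','post_catch','cell_block','gate'):
        print(c,n,[(np.round(k['pixel']),round(k['conf'],2)) for k in spotter.look_for(n,c)[:1]])
print(proj('side',[(.5892-.1186,-.0393+.0378,.137)]),proj('top',[(.47,-.0015,.137)]))
E
```

```text
clock: 22.4
position: [0.4684, -0.015, 0.1388]
ee_rot: [0.143, 0.99, 0.0, -0.001]
ft_force: [-4.8, 2.8, -0.9]
grip_width: 0.374
grasp_force: 52.2
t 22.4 pos [ 0.4684 -0.015   0.1388] yaw 1.285 F [-4.8  2.8 -0.9] w 0.374 gf 52.2 j [-0.49  0.08  0.45  2.02 -0.04  1.05  1.26]
  shift [-0.0947  0.128   0.0016] az -0.0003 tilt [-0.0015  0.0005]
top handle_trigger []
top post_catch [(array([236., 163.]), 0.69)]
top cell_block [(array([290., 138.]), 0.79)]
top gate []
side handle_trigger [(array([344., 228.]), 0.55)]
side post_catch [(array([251., 233.]), 0.42)]
side cell_block [(array([245., 225.]), 0.62)]
side gate [(array([341., 235.]), 0.95)]
[[348.97518983 207.99969003]] [[296.53101741 230.02590718]]
```

The gate is gripped at about 1.42 rad, the handle is squeezed at 50 N and everything is still. The networks see the gate swung out at side px (341,235), with the block and catch in place.

```bash
python3 -c "
from workcell import order
print(order.hand_in())"
```

```text
the job is handed in; nothing more can be done
None
```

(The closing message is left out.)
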